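Fetch the glass block from behind the lenses

TASK

Lift the red, blue and yellow lens holders off the storage board and stand all three on the grey side mat, leaving the long green glass block behind them where it is until they are all there; then lay the block flat on the light panel, inside the black outline, and only then stand each lens holder back on the mark of its own colour, foot fully on the mark and square to it, turned the way it stood before (half round is all right). Keep the holders and the block upright all the while, do not push the coffee mug about, and leave everything standing still and let go.

Things in the scene. Friction and masses are not known exactly. Their poses are not given: they have to be found in the camera images.
- lens_red: red lens holder, loose, 0.17 to 0.33 kg, 104 mm tall. Square dark steel foot 46 x 46 mm, 14 mm high; a thin steel post; on it an upright red square frame with a round lens, 12 mm thick (along the holder's x), 50 mm wide (along its y), from 44 to 104 mm above the underside, centred over the foot. Grip it by the two flat faces near the top of the frame. Origin: centre of the foot's underside; z up. It starts upright on the red mark, facing within 0.1 rad of it.
- lens_blue: blue lens holder, loose, 0.17 to 0.33 kg, 104 mm tall. Square dark steel foot 46 x 46 mm, 14 mm high; a thin steel post; on it an upright blue square frame with a round lens, 12 mm thick (along the holder's x), 50 mm wide (along its y), from 44 to 104 mm above the underside, centred over the foot. Grip it by the two flat faces near the top of the frame. Origin: centre of the foot's underside; z up. It starts upright on the blue mark, facing within 0.1 rad of it.
- lens_yellow: yellow lens holder, loose, 0.17 to 0.33 kg, 104 mm tall. Square dark steel foot 46 x 46 mm, 14 mm high; a thin steel post; on it an upright yellow square frame with a round lens, 12 mm thick (along the holder's x), 50 mm wide (along its y), from 44 to 104 mm above the underside, centred over the foot. Grip it by the two flat faces near the top of the frame. Origin: centre of the foot's underside; z up. It starts upright on the yellow mark, facing within 0.1 rad of it.
- block: long dark-green glass block, loose, 0.20 to 0.36 kg, 32 mm (its x) x 110 mm (its y) x 34 mm high. Origin: centre of its underside; z up. It starts flat on the wooden storage board (board top 12 mm above the table), behind the row of lens holders as seen from the robot, its length parallel to the row, 10 to 16 mm clear of their feet: too close for a finger until they are gone. Grip it across its 32 mm width.
- mark_red: red mark: flat red square, 62 x 62 mm, fixed on the wooden storage board; the red lens holder stands on it at the start, so that only a rim of it shows. Origin: centre of its underside; its top is 2 mm above the origin and 14 mm above the table. x and y are parallel to its sides; x points from the marks toward the glass block's place behind them. The three marks stand in a row along y at 72 mm spacing, in an order that changes.
- mark_blue: blue mark: flat blue square, 62 x 62 mm, fixed on the wooden storage board; the blue lens holder stands on it at the start, so that only a rim of it shows. Origin: centre of its underside; its top is 2 mm above the origin and 14 mm above the table. x and y are parallel to its sides; x points from the marks toward the glass block's place behind them. The three marks stand in a row along y at 72 mm spacing, in an order that changes.
- mark_yellow: yellow mark: flat yellow square, 62 x 62 mm, fixed on the wooden storage board; the yellow lens holder stands on it at the start, so that only a rim of it shows. Origin: centre of its underside; its top is 2 mm above the origin and 14 mm above the table. x and y are parallel to its sides; x points from the marks toward the glass block's place behind them. The three marks stand in a row along y at 72 mm spacing, in an order that changes.
- mat: grey fabric side mat, fixed, 240 mm (its x) x 120 mm (its y), 4 mm thick, empty at the start, to one side of the storage board (left or right). Origin: centre of its underside, on the table. Room for three holders in a row along x, 74 mm apart.
- panel: light panel, fixed, flat white plate with grey rim, 240 mm (its x) x 120 mm (its y) x 14 mm high, on the other side of the board. A black rectangular outline is printed in the middle of its top, 130 mm (along x) x 52 mm (along y) inside. Origin: centre of its underside, on the table.
- mug: white coffee mug, loose, 90 mm tall, 76 mm across, its handle at +y, standing on the table in front of the storage board, on the robot's side. Not part of the job. Origin: centre of its underside.
Things that resemble listed ones, but are neither listed nor needed, are in the scene too. Of the things like the block, leave any that is purple; of the rest the smaller one is meant.

How it is judged:
On the way, in this order (a step that is already met when the one before it is completed fails the run):
1. all three lens holders stand on the grey mat, let go, and the block still lies where it was (within 20 mm) (x of lens_red in the frame of mat between -0.112 and 0.112 m and y of lens_red in the frame of mat between -0.052 and 0.052 m and z of each of lens_red, lens_blue, lens_yellow in the frame of mat below 0.009 m and angle between each of lens_red, lens_blue, lens_yellow's own z axis and vertical below 0.1 rad and linear speed of each of lens_red, lens_blue, lens_yellow below 0.03 m/s and x of lens_blue in the frame of mat between -0.112 and 0.112 m and y of lens_blue in the frame of mat between -0.052 and 0.052 m and x of lens_yellow in the frame of mat between -0.112 and 0.112 m and y of lens_yellow in the frame of mat between -0.052 and 0.052 m and contact force between each of lens_red, lens_blue, lens_yellow and the fingers below 0.3 N and distance of block from where it was at the start of the episode below 0.02 m), for 0.2 s.
2. the block lies inside the outline on the light panel, let go, while the three holders still stand on the mat (x of block in the frame of panel between -0.0115 and 0.0115 m and y of block in the frame of panel between -0.0115 and 0.0115 m and z of block in the frame of panel below 0.019 m and angle between the y axis of block and the x axis of panel, either way round below 0.2 rad and angle between each of block, lens_red, lens_blue, lens_yellow's own z axis and vertical below 0.1 rad and linear speed of block below 0.02 m/s and contact force between block and the fingers below 0.3 N and x of lens_red in the frame of mat between -0.112 and 0.112 m and y of lens_red in the frame of mat between -0.052 and 0.052 m and z of each of lens_red, lens_blue, lens_yellow in the frame of mat below 0.009 m and linear speed of each of lens_red, lens_blue, lens_yellow below 0.03 m/s and x of lens_blue in the frame of mat between -0.112 and 0.112 m and y of lens_blue in the frame of mat between -0.052 and 0.052 m and x of lens_yellow in the frame of mat between -0.112 and 0.112 m and y of lens_yellow in the frame of mat between -0.052 and 0.052 m), for 0.2 s.
At the end, for the whole second after the job is handed in: The block lies flat in the panel's outline, centred within 11.5 mm each way, along it within 0.2 rad; each lens holder stands upright on its own colour's mark, centred within 11.5 mm each way, square within 0.25 rad, facing as at the start or half turned; all released and at rest (x of block in the frame of panel between -0.0115 and 0.0115 m and y of block in the frame of panel between -0.0115 and 0.0115 m and z of block in the frame of panel below 0.019 m and angle between the y axis of block and the x axis of panel, either way round below 0.2 rad and angle between each of block, lens_red, lens_blue, lens_yellow's own z axis and vertical below 0.1 rad and linear speed of each of block, lens_red, lens_blue, lens_yellow below 0.02 m/s and x of lens_red in the frame of mark_red between -0.0115 and 0.0115 m and y of lens_red in the frame of mark_red between -0.0115 and 0.0115 m and z of lens_red in the frame of mark_red below 0.006 m and angle between the x axis of lens_red and the x axis of mark_red, either way round below 0.25 rad and x of lens_blue in the frame of mark_blue between -0.0115 and 0.0115 m and y of lens_blue in the frame of mark_blue between -0.0115 and 0.0115 m and z of lens_blue in the frame of mark_blue below 0.006 m and angle between the x axis of lens_blue and the x axis of mark_blue, either way round below 0.25 rad and x of lens_yellow in the frame of mark_yellow between -0.0115 and 0.0115 m and y of lens_yellow in the frame of mark_yellow between -0.0115 and 0.0115 m and z of lens_yellow in the frame of mark_yellow below 0.006 m and angle between the x axis of lens_yellow and the x axis of mark_yellow, either way round below 0.25 rad and contact force between each of block, lens_red, lens_blue, lens_yellow and the fingers below 0.3 N); the robot touches nothing.
It fails at once if a lens holder or the block is tipped over (more than 0.6 rad) (angle between any of block, lens_red, lens_blue, lens_yellow's own z axis and vertical above 0.6 rad).
It fails at once if the mug is pushed more than 30 mm or tipped (distance of mug from where it was at the start of the episode above 0.03 m or angle between mug's own z axis and vertical above 0.4 rad).
It also fails if it takes over 141 s, if anything falls off the work surface, if the arm or the gripper's body presses on something with over 40 N, if the wrist force passes 120 N, or if a joint passes its speed limit or range.

ROBOT

A 6-joint arm with a two-finger parallel gripper is mounted at the origin on the work surface. World frame = base frame: x ahead of the robot, y to its left, z up, the work surface at z = 0. Lengths are in m, angles in rad, forces in N, time in s.
With the tool pointing down it reaches from about 0.275 to 0.775 m from the base axis. Payload 14.6 kg.
Tool frame: the origin (TCP) lies on the centre line of the jaws, within the pads' length; the fingertips stand 22 mm ahead of it and the grasp point (between the pads) lies 3 mm ahead of it (robot.tips_ahead is the distance from the TCP to the fingertips, in m); z points along the fingers, y is the direction in which the jaws open and shut (so a half turn about z gives the same grasp; the last joint's range is limited). The gripper opens to 85 mm and grips with 20 to 120 N. Pads are 22 mm wide; open, the fingers measure 114 mm over their backs; the gripper's body (76 mm by 85 mm) begins 54 mm behind the grasp point. The pads swing forward as they close: fully open they stand 13 mm farther back than shut.
Start: joints at [-1.256, 0.263, -0.048, 1.259, 0, 1.415], TCP at [0.238, -0.468, 0.253] pointing down, gripper open.
Joint ranges: [-2.65, 2.65], [-0.89, 1.7], [-1.18, 1.37], [-2.13, 2.11], [-1.35, 1.29], [-3.14, 3.14]. Speed limits (rad/s): [1.89, 1.89, 2.57, 2.79, 3.14, 3.14].

INTERFACE

Orientations are given as a unit quaternion [x, y, z, w].
In Python, from station import get_obs, cams, job_done, boxes_of, silhouettes, spot_point, robot gives the robot as it stands. The module is installed in compiled form; this text tells all that it offers.
- The arm moves only by the tool servo_tool, never from a script. Its argument "targets" is a list of rows, each an object with "travel": the shift along the world's x, y, z in units of 40 mm (1.0 is 40 mm), a list of three; "angular": the turn, a rotation vector about the world's x, y, z in units of 8 degrees (1.0 is 8 degrees), a list of three; "fingers": the closure, from 0 (fully open) to 1 (shut). A call has exactly 5 rows; each row shifts and turns the commanded pose from where the row before left it; what a row does not reach is not made up. A row lasts 1/8 s, in which the tool goes at most 62.5 mm and 10.7 degrees, less where a joint would pass 70% of its speed; a pose out of reach is approached as far as the arm can. A call is refused whole if a number of a shift passes 1 or a number of a turn 1, either way. A call with a gripper value outside its range is refused whole. The fingers move at their own pace and stop on an object; "force" is the grip in N (left out, the last holds). Time passes only in rows, so rows that do not move let the fingers close, or fill a call up. It gives the time, the measured TCP pose, the force and the opening at its end, in the units of the state.
- get_obs(): the state, without advancing time (a new reading comes with each control period).
- cams.capture(name): name is "scene" or "top"; returns a dict with "frame" (420x560x3 uint8, blue, green, red), "depth" (420x560 float32, m along the optical axis (not along the pixel's ray), 0 where there is no reading), "intrinsics" (3x3 intrinsics, pixels), "origin" and "attitude" of the camera in the world. Camera axes: x right, y up, looking along -z (the intrinsics and any distortion apply to the point x, -y, -z); pixel columns grow to the right and rows downward; lengths in m; the calibration is good to about 2 mm. A picture is of the moment at which its call begins.
- job_done(): hands the job in, once; it reports no verdict.
Trained networks look in the newest picture that a camera, given by its name, has taken for a name from the list of things; names that differ only in an ending like _2 or _b are one class to them, and where a whole thing is asked for, a point or a joint stands for the part that bears it (a point fixed in the world has none). Each returns a list of dicts, best first, with "conf" (0 to 1); they miss things now and then, are a little off and sometimes report something else, mostly with a low value. They report only what shows in the picture. A call takes as long as a camera call. They do not tell look-alikes from the thing itself.
- boxes_of(target, camera): "rect" ([left, top, width, height] as shares, 0 to 1, of the picture: columns of its width, rows of its height, round what is visible of it).
- silhouettes(target, camera): "region" (420x560 bool, what is visible of it) and "rect" ([left, top, width, height] as shares, 0 to 1, of the picture: columns of its width, rows of its height, round what is visible of it).
- spot_point(target, camera): "point" ([row, column] as shares, 0 to 1, of the picture: columns of its width, rows of its height: a listed point, or the origin of a listed thing).
The state is a dict: "t": time; "joint_positions": joint angles; "joint_vel": joint speeds; "joint_torque": joint torques, N m; "ee_pos": TCP position; "eef_rot": TCP orientation; "ft_force": force on the tool from outside, world axes, zero at the start; "wrist_torque": the same for the moment, N m; "grip_width": finger opening in m.
Only numpy, scipy, OpenCV 4.12 (cv2) and the standard library are available. Lean on these libraries where they do the work, as an engineer would, in place of code of your own. Each camera call takes 0.05 s, during which the arm holds its last target. There are 200 camera calls.

## Working session

There is one attempt and no reset: what is moved stays moved. The work goes in short steps, Python scripts to look and compute and a tool call to move; the robot and the scene stay as the last step left them, time stands still between calls to the robot, and variables do not carry over. Pictures are saved under pics/ and viewed, about 12 in all and at most 16, crops included, and the job is handed in when it is done.

Besides the shell and the picture viewer there is one more tool, called in YAML: its name, and indented under it one key for each argument. servo_tool: Moves the arm, as the interface text tells. Its arguments: {"type":"object","properties":{"targets":{"type":"array"},"force":{"type":"number"}},"required":["targets"]}

```bash
mkdir -p pics; cat > h.py <<'E'
import numpy as np, cv2
from station import *
from scipy.spatial.transform import Rotation as R
def att(c):
    a=np.array(c["attitude"],float)
    return a if a.shape==(3,3) else R.from_quat(a).as_matrix()
def cloud(c):
    d=c["depth"];K=np.array(c["intrinsics"]);v,u=np.mgrid[:420,:560]
    P=np.stack([(u-K[0,2])/K[0,0]*d,-(v-K[1,2])/K[1,1]*d,-d],-1)
    W=P@att(c).T+np.array(c["origin"]);W[d<=0]=np.nan
    return W
E
python3 - <<'E'
from h import *
print(get_obs())
for n in("top","scene"):
    c=cams.capture(n);cv2.imwrite(f"pics/{n}0.png",c["frame"]);W=cloud(c)
    np.savez(f"{n}0.npz",W=W,f=c["frame"])
    print(n,c["origin"],c["intrinsics"])
    for t in("lens_red","lens_blue","lens_yellow","block","mark_red","mark_blue","mark_yellow","mat","panel","mug"):
        for s in silhouettes(t,n)[:3]:
            r=s["region"];p=W[r];p=p[~np.isnan(p[:,0])]
            if len(p)<5: continue
            z=np.percentile(p[:,2],90);q=p[p[:,2]>z-.008][:,:2].astype(np.float32)
            (cx,cy),(w,h),a=cv2.minAreaRect(q)
            print(t,round(s["conf"],2),len(p),"z",z.round(3),"c",round(cx,4),round(cy,4),"sz",round(w,3),round(h,3),round(a,1),"px",(np.array(s["rect"])*[560,420,560,420]).round())
E
```

```text
{'t': 0.0, 'joint_positions': array([-1.25624663e+00,  2.63526462e-01, -4.89089463e-02,  1.25938784e+00,
        9.45330527e-07,  1.41552696e+00]), 'joint_vel': array([-0.00265968, -0.00010402,  0.0005554 ,  0.00126004,  0.00085819,
       -0.00038951]), 'joint_torque': array([-1.00982921e-03, -6.37618375e+01,  3.84564328e+01,  1.38162900e-02,
       -2.16142353e-04,  9.32806046e-06]), 'ee_pos': array([ 0.23761729, -0.46788628,  0.25283352]), 'eef_rot': array([ 9.72535274e-01,  2.32754973e-01, -4.03775855e-05, -5.11869204e-04]), 'ft_force': array([-0.26484417, -0.0701025 ,  0.42029297]), 'wrist_torque': array([-0.00235217,  0.02868148,  0.02960381]), 'grip_width': 0.08546089531843658}
top [ 0.41833886 -0.00931643  0.79731867] [[395.44259064   0.         274.42603977]
 [  0.         395.44259064 209.46909042]
 [  0.           0.           1.        ]]
lens_red 0.74 718 z 0.117 c 0.6164 -0.073 sz 0.013 0.049 4.8 px [312. 122.  33.  31.]
lens_blue 0.83 710 z 0.117 c 0.6057 -0.0026 sz 0.013 0.049 12.1 px [274. 128.  27.  32.]
lens_yellow 0.72 707 z 0.117 c 0.5993 0.0682 sz 0.012 0.048 4.
[... 1369 characters left out ...]
 [194. 220.  40.  45.]
block 0.62 1015 z 0.036 c 0.2589 0.27 sz 0.113 0.035 77.6 px [405. 224.  46.  41.]
block 0.61 909 z 0.047 c 0.2592 -0.2589 sz 0.05 0.138 54.3 px [265. 137.  51.  20.]
mark_red 0.28 856 z 0.118 c 0.6016 0.0724 sz 0.014 0.049 4.1 px [234. 207.  27.  57.]
mark_blue 0.4 35 z 0.018 c 0.6009 0.026 sz 0.031 0.01 15.8 px [231. 239.   9.  10.]
mark_yellow 0.56 159 z 0.018 c 0.6092 0.0884 sz 0.051 0.077 54.7 px [234. 250.  37.  16.]
panel 0.85 6111 z 0.018 c 0.4841 0.3139 sz 0.243 0.122 6.4 px [301. 255. 127.  99.]
panel 0.21 902 z 0.049 c 0.6589 0.0136 sz 0.033 0.111 6.7 px [193. 221.  42.  41.]
mug 0.67 1431 z 0.088 c 0.4278 -0.0161 sz 0.079 0.072 56.8 px [275. 172.  38.  44.]
```

View pics/top0.png

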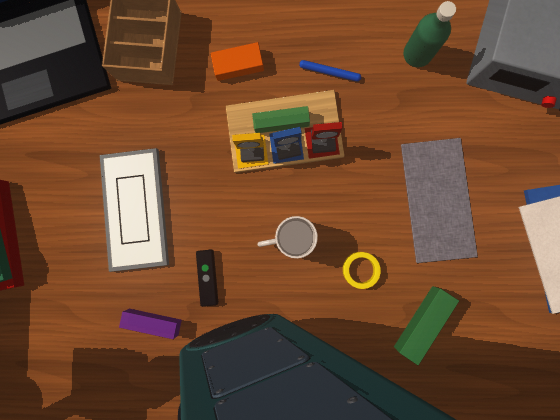

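View pics/scene0.png

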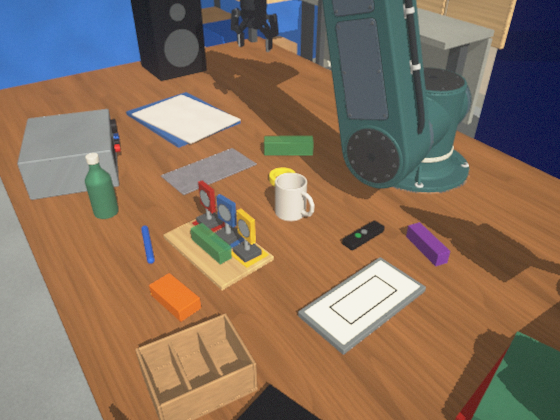

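```bash
python3 - <<'E'
from h import *
d=np.load("top0.npz");W=d["W"]
# side check: points above block top height near block
from scipy.spatial.transform import Rotation as R
o=get_obs();print(R.from_quat(o["eef_rot"]).as_matrix().round(3))
# panel outline: dark pixels on panel
f=d["f"].astype(int).sum(2)
m=(np.hypot(W[...,0]-.482,W[...,1]-.311)<.085)&(f<200)&(abs(W[...,2]-.014)<.01)
q=W[m][:,:2].astype(np.float32);print("outline",len(q),cv2.minAreaRect(q))
# mat edges
E
```

```text
[[ 0.892  0.453 -0.   ]
 [ 0.453 -0.892  0.   ]
 [ 0.    -0.    -1.   ]]
outline 182 ((0.4840073585510254, 0.2957856059074402), (0.13456465303897858, 0.09027642011642456), 6.8691864013671875)
```

Two pictures seen. In the top view the row is yellow, blue, red at about (250,150), (288,145) and (323,140). The block is behind it at (281,119), the mat at (440,200), the panel at (135,210) and the mug at (296,237). The larger green block at (428,325) and the purple block are decoys. Next I move above the red holder.

servo_tool:
  targets:
    - {"travel":[0.633,0.661,-0.088],"angular":[0,0,0.565],"fingers":0.4}
    - {"travel":[0.633,0.661,-0.088],"angular":[0,0,0.565],"fingers":0.4}
    - {"travel":[0.633,0.661,-0.088],"angular":[0,0,0.565],"fingers":0.4}
    - {"travel":[0.633,0.661,-0.088],"angular":[0,0,0.565],"fingers":0.4}
    - {"travel":[0.633,0.661,-0.088],"angular":[0,0,0.565],"fingers":0.4}
  force: 50

```text
t: 1.72
ee_pos: [0.365, -0.335, 0.2356]
eef_rot: [0.908, 0.42, 0.0, 0.0]
ft_force: [1.1, -0.1, 0.6]
grip_width: 0.0507
```

servo_tool:
  targets:
    - {"travel":[0.633,0.661,-0.088],"angular":[0,0,0.565],"fingers":0.4}
    - {"travel":[0.633,0.661,-0.088],"angular":[0,0,0.565],"fingers":0.4}
    - {"travel":[0.633,0.661,-0.088],"angular":[0,0,0.565],"fingers":0.4}
    - {"travel":[0.633,0.661,-0.088],"angular":[0,0,0.565],"fingers":0.4}
    - {"travel":[0.633,0.661,-0.088],"angular":[0,0,0.565],"fingers":0.4}

```text
t: 2.35
ee_pos: [0.4917, -0.2028, 0.218]
eef_rot: [0.808, 0.59, 0.0, 0.0]
ft_force: [-0.3, -0.1, -0.3]
grip_width: 0.0511
```

servo_tool:
  targets:
    - {"travel":[0.633,0.661,-0.088],"angular":[0,0,0.565],"fingers":0.4}
    - {"travel":[0.633,0.661,-0.088],"angular":[0,0,0.565],"fingers":0.4}
    - {"travel":[0.633,0.661,-0.088],"angular":[0,0,0.565],"fingers":0.4}
    - {"travel":[0.633,0.661,-0.088],"angular":[0,0,0.565],"fingers":0.4}
    - {"travel":[0.633,0.661,-0.088],"angular":[0,0,0.565],"fingers":0.4}

```text
t: 2.98
ee_pos: [0.6183, -0.0705, 0.2003]
eef_rot: [0.676, 0.737, -0.0, 0.0]
ft_force: [-0.5, -0.3, 0.4]
grip_width: 0.0514
```

servo_tool:
  targets:
    - {"travel":[0,0,-0.5],"angular":[0,0,0],"fingers":0.4}
    - {"travel":[0,0,-0.5],"angular":[0,0,0],"fingers":0.4}
    - {"travel":[0,0,-0.5],"angular":[0,0,0],"fingers":0.4}
    - {"travel":[0,0,-0.5],"angular":[0,0,0],"fingers":0.4}
    - {"travel":[0,0,-0.3],"angular":[0,0,0],"fingers":0.4}

```text
t: 3.6
ee_pos: [0.6172, -0.0714, 0.1076]
eef_rot: [0.677, 0.736, -0.0, -0.0]
ft_force: [0.4, -0.2, -0.6]
grip_width: 0.0516
```

servo_tool:
  targets:
    - {"travel":[0,0,0],"angular":[0,0,0],"fingers":0.7}
    - {"travel":[0,0,0],"angular":[0,0,0],"fingers":0.85}
    - {"travel":[0,0,0],"angular":[0,0,0],"fingers":1}
    - {"travel":[0,0,0],"angular":[0,0,0],"fingers":1}
    - {"travel":[0,0,0],"angular":[0,0,0],"fingers":1}

```text
t: 4.22
ee_pos: [0.6177, -0.0716, 0.1091]
eef_rot: [0.677, 0.736, 0.0, 0.0]
ft_force: [-1.7, 0.3, 5.8]
grip_width: 0.0113
```

servo_tool:
  targets:
    - {"travel":[0,0,0.4],"angular":[0,0,0],"fingers":1}
    - {"travel":[0,0,0.7],"angular":[0,0,0],"fingers":1}
    - {"travel":[0,0,0.7],"angular":[0,0,0],"fingers":1}
    - {"travel":[0,0,0.7],"angular":[0,0,0],"fingers":1}
    - {"travel":[0,0,0.5],"angular":[0,0,0],"fingers":1}

```text
t: 4.85
ee_pos: [0.6175, -0.0715, 0.2296]
eef_rot: [0.677, 0.736, 0.0, 0.0]
ft_force: [-0.0, 0.1, -2.6]
grip_width: 0.0117
```

servo_tool:
  targets:
    - {"travel":[-0.112,-0.3,0],"angular":[0,0,0],"fingers":1}
    - {"travel":[-0.112,-0.6,0],"angular":[0,0,0],"fingers":1}
    - {"travel":[-0.112,-0.65,0],"angular":[0,0,0],"fingers":1}
    - {"travel":[-0.112,-0.65,0],"angular":[0,0,0],"fingers":1}
    - {"travel":[-0.112,-0.65,0],"angular":[0,0,0],"fingers":1}

```text
t: 5.48
ee_pos: [0.5941, -0.1869, 0.2271]
eef_rot: [0.678, 0.735, -0.0, -0.001]
ft_force: [0.5, -0.8, -3.3]
grip_width: 0.0112
```

servo_tool:
  targets:
    - {"travel":[-0.112,-0.65,0],"angular":[0,0,0],"fingers":1}
    - {"travel":[-0.112,-0.65,0],"angular":[0,0,0],"fingers":1}
    - {"travel":[-0.112,-0.65,0],"angular":[0,0,0],"fingers":1}
    - {"travel":[-0.112,-0.5,0],"angular":[0,0,0],"fingers":1}
    - {"travel":[-0.112,-0.26,0],"angular":[0,0,0],"fingers":1}

```text
t: 6.1
ee_pos: [0.572, -0.295, 0.2277]
eef_rot: [0.678, 0.735, -0.0, -0.001]
ft_force: [-0.4, 0.1, -2.3]
grip_width: 0.011
```

servo_tool:
  targets:
    - {"travel":[0,0,-0.5],"angular":[0,0,0],"fingers":1}
    - {"travel":[0,0,-0.7],"angular":[0,0,0],"fingers":1}
    - {"travel":[0,0,-0.7],"angular":[0,0,0],"fingers":1}
    - {"travel":[0,0,-0.5],"angular":[0,0,0],"fingers":1}
    - {"travel":[0,0,-0.35],"angular":[0,0,0],"fingers":1}

```text
t: 6.72
ee_pos: [0.5723, -0.2935, 0.1174]
eef_rot: [0.677, 0.736, -0.0, -0.0]
ft_force: [0.5, 0.9, -2.7]
grip_width: 0.0114
```

servo_tool:
  targets:
    - {"travel":[0,0,-0.2],"angular":[0,0,0],"fingers":1}
    - {"travel":[0,0,-0.15],"angular":[0,0,0],"fingers":1}
    - {"travel":[0,0,-0.08],"angular":[0,0,0],"fingers":1}
    - {"travel":[0,0,-0.05],"angular":[0,0,0],"fingers":1}
    - {"travel":[0,0,0],"angular":[0,0,0],"fingers":1}

```text
t: 7.35
ee_pos: [0.5728, -0.294, 0.0994]
eef_rot: [0.677, 0.736, 0.0, 0.0]
ft_force: [-0.5, 0.1, -3.3]
grip_width: 0.0111
```

servo_tool:
  targets:
    - {"travel":[0,0,-0.02],"angular":[0,0,0],"fingers":1}
    - {"travel":[0,0,-0.02],"angular":[0,0,0],"fingers":1}
    - {"travel":[0,0,0],"angular":[0,0,0],"fingers":1}
    - {"travel":[0,0,0],"angular":[0,0,0],"fingers":1}
    - {"travel":[0,0,0],"angular":[0,0,0],"fingers":1}

```text
t: 7.98
ee_pos: [0.5728, -0.2941, 0.0991]
eef_rot: [0.677, 0.736, 0.0, 0.001]
ft_force: [-4.0, 2.8, 13.8]
grip_width: 0.0113
```

servo_tool:
  targets:
    - {"travel":[0,0,0],"angular":[0,0,0],"fingers":0.8}
    - {"travel":[0,0,0],"angular":[0,0,0],"fingers":0.6}
    - {"travel":[0,0,0],"angular":[0,0,0],"fingers":0.45}
    - {"travel":[0,0,0],"angular":[0,0,0],"fingers":0.4}
    - {"travel":[0,0,0.3],"angular":[0,0,0],"fingers":0.4}

```text
t: 8.6
ee_pos: [0.5723, -0.2936, 0.1094]
eef_rot: [0.677, 0.736, -0.0, -0.001]
ft_force: [1.6, 0.1, 0.7]
grip_width: 0.0513
```

servo_tool:
  targets:
    - {"travel":[0,0,0.5],"angular":[0,0,0],"fingers":0.4}
    - {"travel":[0,0,0.7],"angular":[0,0,0],"fingers":0.4}
    - {"travel":[0,0,0.7],"angular":[0,0,0],"fingers":0.4}
    - {"travel":[0,0,0.7],"angular":[0,0,0],"fingers":0.4}
    - {"travel":[0,0,0.4],"angular":[0,0,0],"fingers":0.4}

```text
t: 9.22
ee_pos: [0.5729, -0.2941, 0.2321]
eef_rot: [0.677, 0.736, 0.0, 0.001]
ft_force: [0.1, -0.3, -0.4]
grip_width: 0.0512
```

servo_tool:
  targets:
    - {"travel":[0.086,0.733,0],"angular":[0,0,0.09],"fingers":0.4}
    - {"travel":[0.086,0.733,0],"angular":[0,0,0.09],"fingers":0.4}
    - {"travel":[0.086,0.733,0],"angular":[0,0,0.09],"fingers":0.4}
    - {"travel":[0.086,0.733,0],"angular":[0,0,0.09],"fingers":0.4}
    - {"travel":[0.086,0.733,0],"angular":[0,0,0.09],"fingers":0.4}

```text
t: 9.85
ee_pos: [0.5899, -0.1464, 0.2306]
eef_rot: [0.654, 0.757, 0.0, 0.0]
ft_force: [1.2, -0.8, 0.2]
grip_width: 0.0512
```

servo_tool:
  targets:
    - {"travel":[0.086,0.733,0],"angular":[0,0,0.09],"fingers":0.4}
    - {"travel":[0.086,0.733,0],"angular":[0,0,0.09],"fingers":0.4}
    - {"travel":[0.086,0.733,0],"angular":[0,0,0.09],"fingers":0.4}
    - {"travel":[0.086,0.733,0],"angular":[0,0,0.09],"fingers":0.4}
    - {"travel":[0.086,0.733,0],"angular":[0,0,0.09],"fingers":0.4}

```text
t: 10.48
ee_pos: [0.6071, 0.0002, 0.2306]
eef_rot: [0.63, 0.777, 0.0, 0.0]
ft_force: [0.2, -0.2, 0.6]
grip_width: 0.0511
```

```bash
python3 - <<'E'
from h import *
c=cams.capture("scene");cv2.imwrite("pics/s1.png",c["frame"]);o=get_obs();print(o["ee_pos"],o["t"])
E
```

```text
[0.60721353 0.0031005  0.2306203 ] 10.525
```

View pics/s1.png

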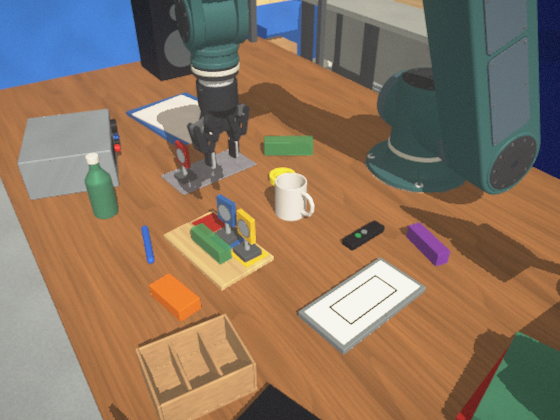

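Red stands on the mat at (183,155), its mark at (207,222) is now empty, and the gripper is above blue. Next I grip blue and carry it.

servo_tool:
  targets:
    - {"travel":[0,0,-0.6],"angular":[0,0,0],"fingers":0.4}
    - {"travel":[0,0,-0.8],"angular":[0,0,0],"fingers":0.4}
    - {"travel":[0,0,-0.8],"angular":[0,0,0],"fingers":0.4}
    - {"travel":[0,0,-0.5],"angular":[0,0,0],"fingers":0.4}
    - {"travel":[0,0,-0.35],"angular":[0,0,0],"fingers":0.4}

```text
t: 11.15
ee_pos: [0.607, -0.0008, 0.1074]
eef_rot: [0.63, 0.777, -0.0, -0.0]
ft_force: [-0.3, -0.3, 0.1]
grip_width: 0.0511
```

servo_tool:
  targets:
    - {"travel":[0,0,0],"angular":[0,0,0],"fingers":0.7}
    - {"travel":[0,0,0],"angular":[0,0,0],"fingers":0.85}
    - {"travel":[0,0,0],"angular":[0,0,0],"fingers":1}
    - {"travel":[0,0,0],"angular":[0,0,0],"fingers":1}
    - {"travel":[0,0,0],"angular":[0,0,0],"fingers":1}

```text
t: 11.78
ee_pos: [0.6075, -0.0008, 0.1085]
eef_rot: [0.63, 0.777, 0.0, 0.001]
ft_force: [-1.6, 0.2, 6.7]
grip_width: 0.0116
```

servo_tool:
  targets:
    - {"travel":[0,0,0.4],"angular":[0,0,0],"fingers":1}
    - {"travel":[0,0,0.7],"angular":[0,0,0],"fingers":1}
    - {"travel":[0,0,0.7],"angular":[0,0,0],"fingers":1}
    - {"travel":[0,0,0.7],"angular":[0,0,0],"fingers":1}
    - {"travel":[0,0,0.5],"angular":[0,0,0],"fingers":1}

```text
t: 12.4
ee_pos: [0.6072, -0.0007, 0.2291]
eef_rot: [0.63, 0.777, 0.0, 0.0]
ft_force: [0.3, -0.2, -2.6]
grip_width: 0.0116
```

servo_tool:
  targets:
    - {"travel":[-0.271,-0.4,0],"angular":[0,0,-0.06],"fingers":1}
    - {"travel":[-0.271,-0.7,0],"angular":[0,0,-0.06],"fingers":1}
    - {"travel":[-0.271,-0.85,0],"angular":[0,0,-0.06],"fingers":1}
    - {"travel":[-0.271,-0.85,0],"angular":[0,0,-0.06],"fingers":1}
    - {"travel":[-0.271,-0.85,0],"angular":[0,0,-0.06],"fingers":1}

```text
t: 13.02
ee_pos: [0.5513, -0.1483, 0.2267]
eef_rot: [0.646, 0.763, -0.0, -0.001]
ft_force: [0.5, -0.8, -2.1]
grip_width: 0.011
```

servo_tool:
  targets:
    - {"travel":[-0.271,-0.9,0],"angular":[0,0,-0.06],"fingers":1}
    - {"travel":[-0.271,-0.9,0],"angular":[0,0,-0.06],"fingers":1}
    - {"travel":[-0.271,-0.85,0],"angular":[0,0,-0.06],"fingers":1}
    - {"travel":[-0.271,-0.7,0],"angular":[0,0,-0.06],"fingers":1}
    - {"travel":[-0.271,-0.5,0],"angular":[0,0,-0.06],"fingers":1}

```text
t: 13.65
ee_pos: [0.497, -0.3022, 0.2266]
eef_rot: [0.663, 0.749, -0.0, -0.001]
ft_force: [-0.0, 0.9, -0.7]
grip_width: 0.011
```

servo_tool:
  targets:
    - {"travel":[0,0,-0.5],"angular":[0,0,0],"fingers":1}
    - {"travel":[0,0,-0.7],"angular":[0,0,0],"fingers":1}
    - {"travel":[0,0,-0.7],"angular":[0,0,0],"fingers":1}
    - {"travel":[0,0,-0.5],"angular":[0,0,0],"fingers":1}
    - {"travel":[0,0,-0.35],"angular":[0,0,0],"fingers":1}

```text
t: 14.28
ee_pos: [0.4973, -0.3006, 0.1161]
eef_rot: [0.662, 0.749, -0.0, -0.001]
ft_force: [0.1, 0.1, -1.3]
grip_width: 0.0114
```

servo_tool:
  targets:
    - {"travel":[0,0,-0.2],"angular":[0,0,0],"fingers":1}
    - {"travel":[0,0,-0.15],"angular":[0,0,0],"fingers":1}
    - {"travel":[0,0,-0.08],"angular":[0,0,0],"fingers":1}
    - {"travel":[0,0,-0.05],"angular":[0,0,0],"fingers":1}
    - {"travel":[0,0,-0.025],"angular":[0,0,0],"fingers":1}

```text
t: 14.9
ee_pos: [0.4989, -0.3009, 0.0985]
eef_rot: [0.662, 0.75, -0.0, 0.001]
ft_force: [-5.9, 4.0, 20.5]
grip_width: 0.0113
```

servo_tool:
  targets:
    - {"travel":[0,0,0],"angular":[0,0,0],"fingers":0.8}
    - {"travel":[0,0,0],"angular":[0,0,0],"fingers":0.6}
    - {"travel":[0,0,0],"angular":[0,0,0],"fingers":0.45}
    - {"travel":[0,0,0],"angular":[0,0,0],"fingers":0.4}
    - {"travel":[0,0,0.3],"angular":[0,0,0],"fingers":0.4}

```text
t: 15.52
ee_pos: [0.4983, -0.3004, 0.1093]
eef_rot: [0.662, 0.75, -0.0, -0.001]
ft_force: [0.6, -0.3, -0.4]
grip_width: 0.0514
```

servo_tool:
  targets:
    - {"travel":[0,0,0.5],"angular":[0,0,0],"fingers":0.4}
    - {"travel":[0,0,0.7],"angular":[0,0,0],"fingers":0.4}
    - {"travel":[0,0,0.7],"angular":[0,0,0],"fingers":0.4}
    - {"travel":[0,0,0.7],"angular":[0,0,0],"fingers":0.4}
    - {"travel":[0,0,0.4],"angular":[0,0,0],"fingers":0.4}

```text
t: 16.15
ee_pos: [0.4989, -0.3009, 0.2318]
eef_rot: [0.662, 0.75, 0.0, 0.001]
ft_force: [-0.4, 0.1, 0.1]
grip_width: 0.0511
```

servo_tool:
  targets:
    - {"travel":[0.2535,0.926,0],"angular":[0,0,-0.033],"fingers":0.4}
    - {"travel":[0.2535,0.926,0],"angular":[0,0,-0.033],"fingers":0.4}
    - {"travel":[0.2535,0.926,0],"angular":[0,0,-0.033],"fingers":0.4}
    - {"travel":[0.2535,0.926,0],"angular":[0,0,-0.033],"fingers":0.4}
    - {"travel":[0.2535,0.926,0],"angular":[0,0,-0.033],"fingers":0.4}

```text
t: 16.77
ee_pos: [0.5496, -0.1143, 0.2304]
eef_rot: [0.671, 0.742, 0.0, 0.0]
ft_force: [0.6, -0.8, -0.1]
grip_width: 0.0513
```

servo_tool:
  targets:
    - {"travel":[0.2535,0.926,0],"angular":[0,0,-0.033],"fingers":0.4}
    - {"travel":[0.2535,0.926,0],"angular":[0,0,-0.033],"fingers":0.4}
    - {"travel":[0.2535,0.926,0],"angular":[0,0,-0.033],"fingers":0.4}
    - {"travel":[0.2535,0.926,0],"angular":[0,0,-0.033],"fingers":0.4}
    - {"travel":[0.2535,0.926,0],"angular":[0,0,-0.033],"fingers":0.4}

```text
t: 17.4
ee_pos: [0.6003, 0.0709, 0.2304]
eef_rot: [0.679, 0.734, 0.0, 0.0]
ft_force: [0.7, -0.5, -0.7]
grip_width: 0.0515
```

servo_tool:
  targets:
    - {"travel":[0,0,-0.6],"angular":[0,0,0],"fingers":0.4}
    - {"travel":[0,0,-0.8],"angular":[0,0,0],"fingers":0.4}
    - {"travel":[0,0,-0.8],"angular":[0,0,0],"fingers":0.4}
    - {"travel":[0,0,-0.5],"angular":[0,0,0],"fingers":0.4}
    - {"travel":[0,0,-0.32],"angular":[0,0,0],"fingers":0.4}

```text
t: 18.02
ee_pos: [0.6, 0.0697, 0.1085]
eef_rot: [0.679, 0.734, -0.0, -0.0]
ft_force: [0.7, 0.3, 0.3]
grip_width: 0.051
```

servo_tool:
  targets:
    - {"travel":[0,0,0],"angular":[0,0,0],"fingers":0.7}
    - {"travel":[0,0,0],"angular":[0,0,0],"fingers":0.85}
    - {"travel":[0,0,0],"angular":[0,0,0],"fingers":1}
    - {"travel":[0,0,0],"angular":[0,0,0],"fingers":1}
    - {"travel":[0,0,0],"angular":[0,0,0],"fingers":1}

```text
t: 18.65
ee_pos: [0.6005, 0.0696, 0.1097]
eef_rot: [0.679, 0.734, 0.0, 0.001]
ft_force: [-1.6, -0.4, 7.3]
grip_width: 0.011
```

servo_tool:
  targets:
    - {"travel":[0,0,0.4],"angular":[0,0,0],"fingers":1}
    - {"travel":[0,0,0.7],"angular":[0,0,0],"fingers":1}
    - {"travel":[0,0,0.7],"angular":[0,0,0],"fingers":1}
    - {"travel":[0,0,0.7],"angular":[0,0,0],"fingers":1}
    - {"travel":[0,0,0.5],"angular":[0,0,0],"fingers":1}

```text
t: 19.27
ee_pos: [0.6002, 0.0697, 0.2302]
eef_rot: [0.679, 0.734, 0.0, 0.0]
ft_force: [0.3, -0.9, -3.2]
grip_width: 0.0109
```

servo_tool:
  targets:
    - {"travel":[-0.2923,-0.629,0],"angular":[0,0,0],"fingers":1}
    - {"travel":[-0.2923,-0.629,0],"angular":[0,0,0],"fingers":1}
    - {"travel":[-0.2923,-0.629,0],"angular":[0,0,0],"fingers":1}
    - {"travel":[-0.2923,-0.629,0],"angular":[0,0,0],"fingers":1}
    - {"travel":[-0.2923,-0.629,0],"angular":[0,0,0],"fingers":1}

```text
t: 19.9
ee_pos: [0.5411, -0.0569, 0.229]
eef_rot: [0.679, 0.734, 0.0, 0.0]
ft_force: [0.6, -0.6, -2.9]
grip_width: 0.0113
```

servo_tool:
  targets:
    - {"travel":[-0.2923,-0.629,0],"angular":[0,0,0],"fingers":1}
    - {"travel":[-0.2923,-0.629,0],"angular":[0,0,0],"fingers":1}
    - {"travel":[-0.2923,-0.629,0],"angular":[0,0,0],"fingers":1}
    - {"travel":[-0.2923,-0.629,0],"angular":[0,0,0],"fingers":1}
    - {"travel":[-0.2923,-0.629,0],"angular":[0,0,0],"fingers":1}

```text
t: 20.52
ee_pos: [0.4827, -0.1827, 0.229]
eef_rot: [0.679, 0.734, 0.0, 0.0]
ft_force: [1.2, 0.4, -4.0]
grip_width: 0.011
```

servo_tool:
  targets:
    - {"travel":[-0.2923,-0.629,0],"angular":[0,0,0],"fingers":1}
    - {"travel":[-0.2923,-0.629,0],"angular":[0,0,0],"fingers":1}
    - {"travel":[-0.2923,-0.629,0],"angular":[0,0,0],"fingers":1}
    - {"travel":[-0.2923,-0.629,0],"angular":[0,0,0],"fingers":1}
    - {"travel":[-0.2923,-0.629,0],"angular":[0,0,0],"fingers":1}

```text
t: 21.15
ee_pos: [0.4242, -0.3085, 0.229]
eef_rot: [0.679, 0.734, 0.0, 0.0]
ft_force: [-0.1, 0.5, -2.4]
grip_width: 0.0114
```

servo_tool:
  targets:
    - {"travel":[0,0,-0.5],"angular":[0,0,0],"fingers":1}
    - {"travel":[0,0,-0.7],"angular":[0,0,0],"fingers":1}
    - {"travel":[0,0,-0.7],"angular":[0,0,0],"fingers":1}
    - {"travel":[0,0,-0.5],"angular":[0,0,0],"fingers":1}
    - {"travel":[0,0,-0.35],"angular":[0,0,0],"fingers":1}

```text
t: 21.78
ee_pos: [0.4246, -0.3076, 0.1181]
eef_rot: [0.679, 0.734, 0.0, -0.0]
ft_force: [-0.4, 0.1, -2.7]
grip_width: 0.0113
```

servo_tool:
  targets:
    - {"travel":[0,0,-0.2],"angular":[0,0,0],"fingers":1}
    - {"travel":[0,0,-0.15],"angular":[0,0,0],"fingers":1}
    - {"travel":[0,0,-0.08],"angular":[0,0,0],"fingers":1}
    - {"travel":[0,0,-0.05],"angular":[0,0,0],"fingers":1}
    - {"travel":[0,0,-0.033],"angular":[0,0,0],"fingers":1}

```text
t: 22.4
ee_pos: [0.4249, -0.3081, 0.0997]
eef_rot: [0.679, 0.734, -0.0, 0.001]
ft_force: [-8.9, 7.8, 37.4]
grip_width: 0.0113
```

servo_tool:
  targets:
    - {"travel":[0,0,0],"angular":[0,0,0],"fingers":0.8}
    - {"travel":[0,0,0],"angular":[0,0,0],"fingers":0.6}
    - {"travel":[0,0,0],"angular":[0,0,0],"fingers":0.45}
    - {"travel":[0,0,0],"angular":[0,0,0],"fingers":0.4}
    - {"travel":[0,0,0.3],"angular":[0,0,0],"fingers":0.4}

```text
t: 23.02
ee_pos: [0.4243, -0.3074, 0.11]
eef_rot: [0.679, 0.734, 0.0, -0.001]
ft_force: [-0.1, -0.2, -0.6]
grip_width: 0.0513
```

servo_tool:
  targets:
    - {"travel":[0,0,0.5],"angular":[0,0,0],"fingers":0.4}
    - {"travel":[0,0,0.7],"angular":[0,0,0],"fingers":0.4}
    - {"travel":[0,0,0.7],"angular":[0,0,0],"fingers":0.4}
    - {"travel":[0,0,0.7],"angular":[0,0,0],"fingers":0.4}
    - {"travel":[0,0,0.4],"angular":[0,0,0],"fingers":0.4}

```text
t: 23.65
ee_pos: [0.4249, -0.3079, 0.2324]
eef_rot: [0.679, 0.734, -0.0, 0.001]
ft_force: [0.8, -0.4, -1.0]
grip_width: 0.0515
```

```bash
cat > m.py <<'E'
import sys
from h import *
def run(tag,names,cs=("top","scene")):
  for n in cs:
    c=cams.capture(n);cv2.imwrite(f"pics/{n}{tag}.png",c["frame"]);W=cloud(c)
    for t in names:
        for s in silhouettes(t,n)[:1 if t!="block" else 3]:
            r=cv2.erode(s["region"].astype(np.uint8),np.ones((2,2))).astype(bool) if 0 else s["region"]
            p=W[r];p=p[~np.isnan(p[:,0])]
            if len(p)<5: continue
            z=np.percentile(p[:,2],90);q=p[p[:,2]>z-.008][:,:2].astype(np.float32)
            (cx,cy),(w,h),a=cv2.minAreaRect(q)
            print(n,t,round(s["conf"],2),len(p),"z",z.round(3),"c",round(cx,4),round(cy,4),"mean",q.mean(0).round(4),"sz",round(w,3),round(h,3),round(a,1))
E
python3 - <<'E'
from m import *
run("2",("lens_red","lens_blue","lens_yellow","block","mark_red","mark_blue","mark_yellow","panel","mug"))
# outline on panel, top cam
f=cv2.imread("pics/top2.png").astype(int).sum(2);c=cams.capture("top");W=cloud(c)
p=W[...,:2]-[.482,.311];a=np.radians(6.5);u=p@[np.cos(a),np.sin(a)];v=p@[-np.sin(a),np.cos(a)]
m=(abs(u)<.09)&(abs(v)<.042)&(f<330);q=W[m][:,:2].astype(np.float32);print("outline",m.sum(),cv2.minAreaRect(q))
E
```

```text
top lens_red 0.79 763 z 0.107 c 0.572 -0.2951 mean [ 0.5711 -0.2939] sz 0.012 0.049 4.8
top lens_blue 0.92 787 z 0.107 c 0.4979 -0.3012 mean [ 0.4972 -0.2995] sz 0.012 0.049 6.9
top lens_yellow 0.81 771 z 0.107 c 0.4244 -0.3075 mean [ 0.4241 -0.3058] sz 0.012 0.049 5.1
top block 0.89 2297 z 0.044 c 0.2583 -0.262 mean [ 0.2587 -0.2607] sz 0.043 0.141 55.7
top block 0.85 1171 z 0.034 c 0.2566 0.268 mean [0.2574 0.2674] sz 0.111 0.033 79.1
top block 0.57 1153 z 0.046 c 0.6563 0.0098 mean [0.6558 0.0094] sz 0.033 0.11 6.6
top mark_red 0.61 948 z 0.014 c 0.6171 -0.0716 mean [ 0.6166 -0.0716] sz 0.063 0.062 7.7
top mark_blue 0.71 957 z 0.014 c 0.6081 -0.0007 mean [ 6.078e-01 -2.000e-04] sz 0.064 0.064 6.2
top mark_yellow 0.55 926 z 0.014 c 0.598 0.0711 mean [0.5979 0.0709] sz 0.063 0.062 7.3
top panel 0.57 6913 z 0.015 c 0.4821 0.3112 mean [0.481  0.3093] sz 0.239 0.121 6.3
top mug 0.79 1457 z 0.088 c 0.4237 -0.0177 mean [ 0.4228 -0.0191] sz 0.075 0.071 89.2
scene lens_red 0.66 533 z 0.104 c 0.5761 -0.2899 mean [ 0.5771 -0.2869] sz 0.01 0.05 5.1
scene lens_blue 0.91 579 z 0.105 c 0.5006 -0
[... 260 characters left out ...]
624 -0.2581 mean [ 0.2634 -0.2547] sz 0.051 0.14 57.9
scene block 0.64 1009 z 0.037 c 0.2588 0.2709 mean [0.2617 0.2746] sz 0.113 0.035 78.6
scene mark_red 0.77 347 z 0.018 c 0.627 -0.0652 mean [ 0.6138 -0.0715] sz 0.082 0.077 8.6
scene mark_blue 0.84 288 z 0.018 c 0.5995 0.0005 mean [0.5997 0.0024] sz 0.041 0.062 2.6
scene mark_yellow 0.8 542 z 0.018 c 0.5999 0.074 mean [0.6007 0.0745] sz 0.065 0.064 5.8
scene panel 0.57 1469 z 0.088 c 0.4273 -0.0154 mean [ 0.4269 -0.0127] sz 0.08 0.073 53.9
scene mug 0.57 1533 z 0.089 c 0.4273 -0.0154 mean [ 0.4271 -0.0134] sz 0.08 0.073 53.7
outline 220 ((0.4823213815689087, 0.3113592863082886), (0.1357041299343109, 0.0587443970143795), 6.746186256408691)
```

View pics/top2.png

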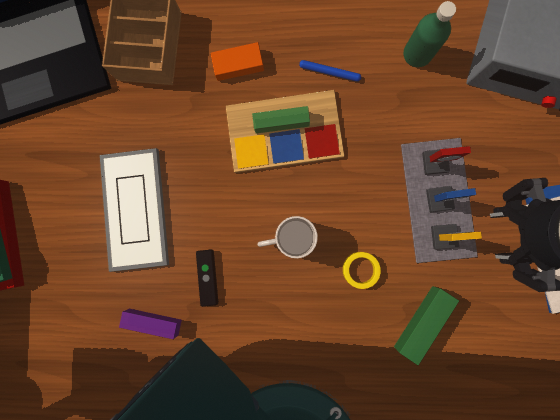

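All three holders stand on the mat, the marks are empty and the block has not moved. The block at (281,119) comes next.

servo_tool:
  targets:
    - {"travel":[0.58,0.796,0],"angular":[0,0,0.025],"fingers":0.3}
    - {"travel":[0.58,0.796,0],"angular":[0,0,0.025],"fingers":0.3}
    - {"travel":[0.58,0.796,0],"angular":[0,0,0.025],"fingers":0.3}
    - {"travel":[0.58,0.796,0],"angular":[0,0,0.025],"fingers":0.3}
    - {"travel":[0.58,0.796,0],"angular":[0,0,0.025],"fingers":0.3}

```text
t: 25.32
ee_pos: [0.5414, -0.1474, 0.2302]
eef_rot: [0.672, 0.74, -0.0, 0.0]
ft_force: [0.5, -0.9, 1.0]
grip_width: 0.0596
```

servo_tool:
  targets:
    - {"travel":[0.58,0.796,0],"angular":[0,0,0.025],"fingers":0.3}
    - {"travel":[0.58,0.796,0],"angular":[0,0,0.025],"fingers":0.3}
    - {"travel":[0.58,0.796,0],"angular":[0,0,0.025],"fingers":0.3}
    - {"travel":[0.58,0.796,0],"angular":[0,0,0.025],"fingers":0.3}
    - {"travel":[0.58,0.796,0],"angular":[0,0,0.025],"fingers":0.3}

```text
t: 25.95
ee_pos: [0.6574, 0.0119, 0.2301]
eef_rot: [0.666, 0.746, -0.0, 0.0]
ft_force: [0.5, -0.0, -0.1]
grip_width: 0.0597
```

servo_tool:
  targets:
    - {"travel":[0,0,-0.6],"angular":[0,0,0],"fingers":0.3}
    - {"travel":[0,0,-0.8],"angular":[0,0,0],"fingers":0.3}
    - {"travel":[0,0,-0.8],"angular":[0,0,0],"fingers":0.3}
    - {"travel":[0,0,-0.8],"angular":[0,0,0],"fingers":0.3}
    - {"travel":[0,0,-0.6],"angular":[0,0,0],"fingers":0.3}

```text
t: 26.58
ee_pos: [0.6563, 0.0107, 0.0847]
eef_rot: [0.666, 0.746, -0.0, -0.0]
ft_force: [0.3, -0.2, 0.6]
grip_width: 0.0595
```

servo_tool:
  targets:
    - {"travel":[0,0,-0.5],"angular":[0,0,0],"fingers":0.3}
    - {"travel":[0,0,-0.3],"angular":[0,0,0],"fingers":0.3}
    - {"travel":[0,0,-0.2],"angular":[0,0,0],"fingers":0.3}
    - {"travel":[0,0,-0.11],"angular":[0,0,0],"fingers":0.3}
    - {"travel":[0,0,0],"angular":[0,0,0],"fingers":0.3}

```text
t: 27.2
ee_pos: [0.6568, 0.0107, 0.0419]
eef_rot: [0.666, 0.746, 0.0, 0.0]
ft_force: [0.6, 0.0, 0.9]
grip_width: 0.0597
```

servo_tool:
  targets:
    - {"travel":[0,0,0],"angular":[0,0,0],"fingers":0.5}
    - {"travel":[0,0,0],"angular":[0,0,0],"fingers":0.7}
    - {"travel":[0,0,0],"angular":[0,0,0],"fingers":1}
    - {"travel":[0,0,0],"angular":[0,0,0],"fingers":1}
    - {"travel":[0,0,0],"angular":[0,0,0],"fingers":1}
  force: 60

```text
t: 27.82
ee_pos: [0.6571, 0.0107, 0.0424]
eef_rot: [0.666, 0.746, 0.0, 0.0]
ft_force: [-1.1, 0.4, 5.2]
grip_width: 0.0312
```

servo_tool:
  targets:
    - {"travel":[0,0,0.4],"angular":[0,0,0],"fingers":1}
    - {"travel":[0,0,0.7],"angular":[0,0,0],"fingers":1}
    - {"travel":[0,0,0.7],"angular":[0,0,0],"fingers":1}
    - {"travel":[0,0,0.7],"angular":[0,0,0],"fingers":1}
    - {"travel":[0,0,0.5],"angular":[0,0,0],"fingers":1}

```text
t: 28.45
ee_pos: [0.6568, 0.0107, 0.164]
eef_rot: [0.666, 0.746, 0.0, 0.001]
ft_force: [0.5, 0.2, -2.5]
grip_width: 0.0311
```

servo_tool:
  targets:
    - {"travel":[-0.29,0.503,0],"angular":[0,0,0.75],"fingers":1}
    - {"travel":[-0.29,0.503,0],"angular":[0,0,0.75],"fingers":1}
    - {"travel":[-0.29,0.503,0],"angular":[0,0,0.75],"fingers":1}
    - {"travel":[-0.29,0.503,0],"angular":[0,0,0.75],"fingers":1}
    - {"travel":[-0.29,0.503,0],"angular":[0,0,0.75],"fingers":1}

```text
t: 29.08
ee_pos: [0.5981, 0.1119, 0.1626]
eef_rot: [0.449, 0.894, 0.0, 0.0]
ft_force: [-1.0, -0.5, -2.2]
grip_width: 0.031
```

servo_tool:
  targets:
    - {"travel":[-0.29,0.503,0],"angular":[0,0,0.75],"fingers":1}
    - {"travel":[-0.29,0.503,0],"angular":[0,0,0.75],"fingers":1}
    - {"travel":[-0.29,0.503,0],"angular":[0,0,0.75],"fingers":1}
    - {"travel":[-0.29,0.503,0],"angular":[0,0,0.75],"fingers":1}
    - {"travel":[-0.29,0.503,0],"angular":[0,0,0.75],"fingers":1}

```text
t: 29.7
ee_pos: [0.5402, 0.2125, 0.1626]
eef_rot: [0.202, 0.979, 0.0, 0.0]
ft_force: [0.5, 1.0, -1.8]
grip_width: 0.031
```

servo_tool:
  targets:
    - {"travel":[-0.29,0.503,0],"angular":[0,0,0.75],"fingers":1}
    - {"travel":[-0.29,0.503,0],"angular":[0,0,0.75],"fingers":1}
    - {"travel":[-0.29,0.503,0],"angular":[0,0,0.75],"fingers":1}
    - {"travel":[-0.29,0.503,0],"angular":[0,0,0.75],"fingers":1}
    - {"travel":[-0.29,0.503,0],"angular":[0,0,0.75],"fingers":1}

```text
t: 30.32
ee_pos: [0.4822, 0.3131, 0.1626]
eef_rot: [-0.058, 0.998, 0.0, 0.0]
ft_force: [0.1, -0.4, -3.6]
grip_width: 0.031
```

servo_tool:
  targets:
    - {"travel":[0,0,-0.5],"angular":[0,0,0],"fingers":1}
    - {"travel":[0,0,-0.7],"angular":[0,0,0],"fingers":1}
    - {"travel":[0,0,-0.7],"angular":[0,0,0],"fingers":1}
    - {"travel":[0,0,-0.4],"angular":[0,0,0],"fingers":1}
    - {"travel":[0,0,-0.3],"angular":[0,0,0],"fingers":1}

```text
t: 30.95
ee_pos: [0.4827, 0.3125, 0.0577]
eef_rot: [-0.057, 0.998, -0.0, -0.0]
ft_force: [-0.3, -0.1, -1.9]
grip_width: 0.0311
```

servo_tool:
  targets:
    - {"travel":[0,0,-0.15],"angular":[0,0,0],"fingers":1}
    - {"travel":[0,0,-0.1],"angular":[0,0,0],"fingers":1}
    - {"travel":[0,0,-0.05],"angular":[0,0,0],"fingers":1}
    - {"travel":[0,0,-0.03],"angular":[0,0,0],"fingers":1}
    - {"travel":[0,0,-0.02],"angular":[0,0,0],"fingers":1}

```text
t: 31.58
ee_pos: [0.4828, 0.3125, 0.0444]
eef_rot: [-0.056, 0.998, 0.0, 0.0]
ft_force: [-5.9, -2.2, 16.7]
grip_width: 0.031
```

servo_tool:
  targets:
    - {"travel":[0,0,0],"angular":[0,0,0],"fingers":0.55}
    - {"travel":[0,0,0],"angular":[0,0,0],"fingers":0.4}
    - {"travel":[0,0,0],"angular":[0,0,0],"fingers":0.3}
    - {"travel":[0,0,0],"angular":[0,0,0],"fingers":0.3}
    - {"travel":[0,0,0.3],"angular":[0,0,0],"fingers":0.3}
  force: 50

```text
t: 32.2
ee_pos: [0.4822, 0.3123, 0.0556]
eef_rot: [-0.056, 0.998, -0.0, -0.001]
ft_force: [-0.0, -0.1, -0.0]
grip_width: 0.0595
```

servo_tool:
  targets:
    - {"travel":[0,0,0.7],"angular":[0,0,0],"fingers":0.3}
    - {"travel":[0,0,0.9],"angular":[0,0,0],"fingers":0.3}
    - {"travel":[0,0,0.95],"angular":[0,0,0],"fingers":0.4}
    - {"travel":[0,0,0.95],"angular":[0,0,0],"fingers":0.4}
    - {"travel":[0,0,0.85],"angular":[0,0,0],"fingers":0.4}

```text
t: 32.83
ee_pos: [0.4826, 0.3124, 0.2322]
eef_rot: [-0.056, 0.998, 0.0, 0.001]
ft_force: [1.2, 0.3, -0.8]
grip_width: 0.0511
```

servo_tool:
  targets:
    - {"travel":[-0.0725,-0.775,0],"angular":[0,0,-0.5725],"fingers":0.4}
    - {"travel":[-0.0725,-0.775,0],"angular":[0,0,-0.5725],"fingers":0.4}
    - {"travel":[-0.0725,-0.775,0],"angular":[0,0,-0.5725],"fingers":0.4}
    - {"travel":[-0.0725,-0.775,0],"angular":[0,0,-0.5725],"fingers":0.4}
    - {"travel":[-0.0725,-0.775,0],"angular":[0,0,-0.5725],"fingers":0.4}

```text
t: 33.45
ee_pos: [0.4679, 0.1565, 0.2306]
eef_rot: [0.144, 0.99, 0.0, 0.0]
ft_force: [0.9, -0.4, 0.4]
grip_width: 0.0511
```

servo_tool:
  targets:
    - {"travel":[-0.0725,-0.775,0],"angular":[0,0,-0.5725],"fingers":0.4}
    - {"travel":[-0.0725,-0.775,0],"angular":[0,0,-0.5725],"fingers":0.4}
    - {"travel":[-0.0725,-0.775,0],"angular":[0,0,-0.5725],"fingers":0.4}
    - {"travel":[-0.0725,-0.775,0],"angular":[0,0,-0.5725],"fingers":0.4}
    - {"travel":[-0.0725,-0.775,0],"angular":[0,0,-0.5725],"fingers":0.4}

```text
t: 34.08
ee_pos: [0.4534, 0.0015, 0.2306]
eef_rot: [0.338, 0.941, 0.0, 0.0]
ft_force: [0.2, -0.4, -0.8]
grip_width: 0.0512
```

```bash
python3 - <<'E'
from m import *
run("3",("block","lens_red","lens_blue","lens_yellow"),("top",))
E
```

```text
top block 0.59 236 z 0.044 c 0.2938 -0.2943 mean [ 0.2969 -0.3   ] sz 0.028 0.047 54.2
top lens_red 0.45 144 z 0.108 c 0.5731 -0.307 mean [ 0.5725 -0.3072] sz 0.012 0.028 5.0
top lens_blue 0.78 220 z 0.108 c 0.4986 -0.3062 mean [ 0.4984 -0.3068] sz 0.012 0.041 7.2
top lens_yellow 0.85 387 z 0.108 c 0.4243 -0.3079 mean [ 0.4241 -0.3067] sz 0.012 0.051 4.7
```

View pics/top3.png

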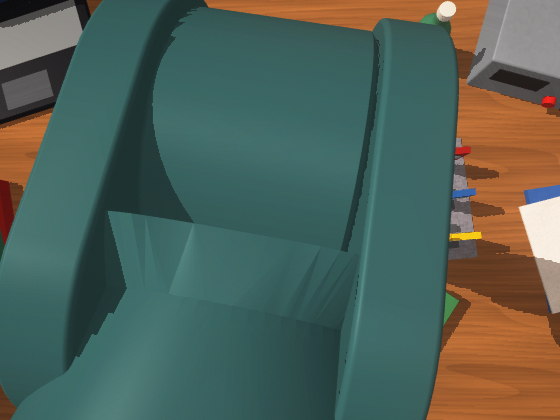

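The arm hides the panel here, so I go on to yellow and look from there.

servo_tool:
  targets:
    - {"travel":[-0.0725,-0.775,0],"angular":[0,0,-0.5725],"fingers":0.4}
    - {"travel":[-0.0725,-0.775,0],"angular":[0,0,-0.5725],"fingers":0.4}
    - {"travel":[-0.0725,-0.775,0],"angular":[0,0,-0.5725],"fingers":0.4}
    - {"travel":[-0.0725,-0.775,0],"angular":[0,0,-0.5725],"fingers":0.4}
    - {"travel":[-0.0725,-0.775,0],"angular":[0,0,-0.5725],"fingers":0.4}

```text
t: 34.95
ee_pos: [0.4393, -0.1527, 0.2301]
eef_rot: [0.517, 0.856, 0.0, 0.0]
ft_force: [0.9, 0.7, -0.6]
grip_width: 0.0512
```

servo_tool:
  targets:
    - {"travel":[-0.0725,-0.775,0],"angular":[0,0,-0.5725],"fingers":0.4}
    - {"travel":[-0.0725,-0.775,0],"angular":[0,0,-0.5725],"fingers":0.4}
    - {"travel":[-0.0725,-0.775,0],"angular":[0,0,-0.5725],"fingers":0.4}
    - {"travel":[-0.0725,-0.775,0],"angular":[0,0,-0.5725],"fingers":0.4}
    - {"travel":[-0.0725,-0.775,0],"angular":[0,0,-0.5725],"fingers":0.4}

```text
t: 35.58
ee_pos: [0.4251, -0.3077, 0.23]
eef_rot: [0.677, 0.736, 0.0, 0.0]
ft_force: [-0.2, -0.4, -0.2]
grip_width: 0.0513
```

```bash
python3 - <<'E'
from m import *
run("4",("block","lens_red","lens_blue","lens_yellow","mug"),("top",))
print(get_obs()["ee_pos"])
E
```

```text
top block 0.9 2355 z 0.044 c 0.2585 -0.2617 mean [ 0.259  -0.2611] sz 0.043 0.142 56.3
top block 0.84 1245 z 0.048 c 0.4828 0.3116 mean [0.4821 0.3105] sz 0.11 0.033 6.6
top block 0.79 1230 z 0.034 c 0.2564 0.2678 mean [0.257  0.2668] sz 0.11 0.033 78.7
top lens_red 0.9 825 z 0.107 c 0.5721 -0.2963 mean [ 0.5715 -0.2948] sz 0.012 0.052 5.0
top lens_blue 0.59 720 z 0.107 c 0.4978 -0.3012 mean [ 0.4972 -0.2987] sz 0.012 0.049 6.5
top lens_yellow 0.97 713 z 0.107 c 0.4249 -0.3064 mean [ 0.4241 -0.3042] sz 0.012 0.048 7.2
top mug 0.77 1576 z 0.088 c 0.4241 -0.0181 mean [ 0.4248 -0.0183] sz 0.073 0.075 44.8
[ 0.42499978 -0.30643598  0.22989374]
```

View pics/top4.png

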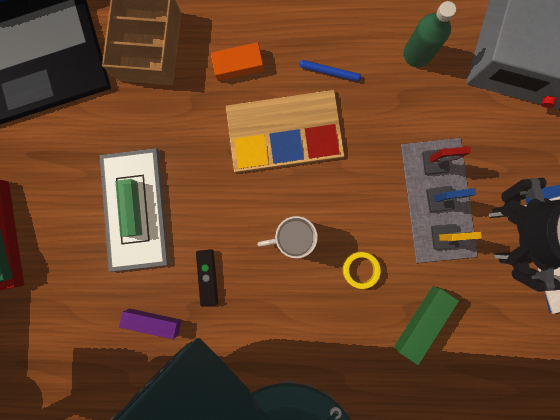

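The block lies centred at (129,208) in the outline, within about 1 mm by measurement; the apparent offset is parallax. Next, yellow goes back.

servo_tool:
  targets:
    - {"travel":[0,0,-0.6],"angular":[0,0,0],"fingers":0.4}
    - {"travel":[0,0,-0.9],"angular":[0,0,0],"fingers":0.4}
    - {"travel":[0,0,-0.8],"angular":[0,0,0],"fingers":0.4}
    - {"travel":[0,0,-0.6],"angular":[0,0,0],"fingers":0.4}
    - {"travel":[0,0,-0.375],"angular":[0,0,0],"fingers":0.4}

```text
t: 36.5
ee_pos: [0.4247, -0.3061, 0.0979]
eef_rot: [0.676, 0.737, 0.0, -0.001]
ft_force: [0.2, -0.9, -0.0]
grip_width: 0.0514
```

servo_tool:
  targets:
    - {"travel":[0,0,0],"angular":[0,0,0],"fingers":0.7}
    - {"travel":[0,0,0],"angular":[0,0,0],"fingers":0.85}
    - {"travel":[0,0,0],"angular":[0,0,0],"fingers":1}
    - {"travel":[0,0,0],"angular":[0,0,0],"fingers":1}
    - {"travel":[0,0,0],"angular":[0,0,0],"fingers":1}

```text
t: 37.12
ee_pos: [0.425, -0.3076, 0.0996]
eef_rot: [0.676, 0.737, 0.0, 0.001]
ft_force: [-1.3, 1.4, 7.1]
grip_width: 0.0112
```

servo_tool:
  targets:
    - {"travel":[0,0,0.4],"angular":[0,0,0],"fingers":1}
    - {"travel":[0,0,0.7],"angular":[0,0,0],"fingers":1}
    - {"travel":[0,0,0.8],"angular":[0,0,0],"fingers":1}
    - {"travel":[0,0,0.8],"angular":[0,0,0],"fingers":1}
    - {"travel":[0,0,0.5],"angular":[0,0,0],"fingers":1}

```text
t: 37.75
ee_pos: [0.4249, -0.3076, 0.2285]
eef_rot: [0.676, 0.737, 0.0, 0.001]
ft_force: [0.6, -1.5, -2.9]
grip_width: 0.0116
```

servo_tool:
  targets:
    - {"travel":[0.29,0.632,0],"angular":[0,0,0.02],"fingers":1}
    - {"travel":[0.29,0.632,0],"angular":[0,0,0.02],"fingers":1}
    - {"travel":[0.29,0.632,0],"angular":[0,0,0.02],"fingers":1}
    - {"travel":[0.29,0.632,0],"angular":[0,0,0.02],"fingers":1}
    - {"travel":[0.29,0.632,0],"angular":[0,0,0.02],"fingers":1}

```text
t: 38.38
ee_pos: [0.483, -0.1802, 0.227]
eef_rot: [0.671, 0.741, 0.0, 0.0]
ft_force: [0.8, -0.1, -2.2]
grip_width: 0.0112
```

servo_tool:
  targets:
    - {"travel":[0.29,0.632,0],"angular":[0,0,0.02],"fingers":1}
    - {"travel":[0.29,0.632,0],"angular":[0,0,0.02],"fingers":1}
    - {"travel":[0.29,0.632,0],"angular":[0,0,0.02],"fingers":1}
    - {"travel":[0.29,0.632,0],"angular":[0,0,0.02],"fingers":1}
    - {"travel":[0.29,0.632,0],"angular":[0,0,0.02],"fingers":1}

```text
t: 39.0
ee_pos: [0.5409, -0.0538, 0.227]
eef_rot: [0.666, 0.746, 0.0, 0.0]
ft_force: [-0.1, -0.5, -3.3]
grip_width: 0.0115
```

servo_tool:
  targets:
    - {"travel":[0.29,0.632,0],"angular":[0,0,0.02],"fingers":1}
    - {"travel":[0.29,0.632,0],"angular":[0,0,0.02],"fingers":1}
    - {"travel":[0.29,0.632,0],"angular":[0,0,0.02],"fingers":1}
    - {"travel":[0.29,0.632,0],"angular":[0,0,0.02],"fingers":1}
    - {"travel":[0.29,0.632,0],"angular":[0,0,0.02],"fingers":1}

```text
t: 39.62
ee_pos: [0.5989, 0.0726, 0.227]
eef_rot: [0.661, 0.751, 0.0, 0.0]
ft_force: [0.3, -0.5, -2.6]
grip_width: 0.0113
```

servo_tool:
  targets:
    - {"travel":[0,0,-0.5],"angular":[0,0,0],"fingers":1}
    - {"travel":[0,0,-0.7],"angular":[0,0,0],"fingers":1}
    - {"travel":[0,0,-0.7],"angular":[0,0,0],"fingers":1}
    - {"travel":[0,0,-0.4],"angular":[0,0,0],"fingers":1}
    - {"travel":[0,0,-0.3],"angular":[0,0,0],"fingers":1}

```text
t: 40.25
ee_pos: [0.5985, 0.0717, 0.1222]
eef_rot: [0.661, 0.751, -0.0, -0.0]
ft_force: [0.8, 0.4, -2.5]
grip_width: 0.0111
```

servo_tool:
  targets:
    - {"travel":[0,0,-0.15],"angular":[0,0,0],"fingers":1}
    - {"travel":[0,0,-0.1],"angular":[0,0,0],"fingers":1}
    - {"travel":[0,0,-0.05],"angular":[0,0,0],"fingers":1}
    - {"travel":[0,0,-0.03],"angular":[0,0,0],"fingers":1}
    - {"travel":[0,0,-0.02],"angular":[0,0,0],"fingers":1}

```text
t: 40.88
ee_pos: [0.5989, 0.0717, 0.1096]
eef_rot: [0.661, 0.751, 0.0, 0.0]
ft_force: [-3.9, 0.7, 13.6]
grip_width: 0.0111
```

servo_tool:
  targets:
    - {"travel":[0,0,0],"angular":[0,0,0],"fingers":0.8}
    - {"travel":[0,0,0],"angular":[0,0,0],"fingers":0.6}
    - {"travel":[0,0,0],"angular":[0,0,0],"fingers":0.45}
    - {"travel":[0,0,0],"angular":[0,0,0],"fingers":0.4}
    - {"travel":[0,0,0.25],"angular":[0,0,0],"fingers":0.4}

```text
t: 41.5
ee_pos: [0.5983, 0.0717, 0.1186]
eef_rot: [0.661, 0.751, -0.0, -0.0]
ft_force: [-0.5, -0.0, -0.1]
grip_width: 0.0511
```

servo_tool:
  targets:
    - {"travel":[0,0,0.4],"angular":[0,0,0],"fingers":0.4}
    - {"travel":[0,0,0.6],"angular":[0,0,0],"fingers":0.4}
    - {"travel":[0,0,0.7],"angular":[0,0,0],"fingers":0.4}
    - {"travel":[0,0,0.7],"angular":[0,0,0],"fingers":0.4}
    - {"travel":[0,0,0.4],"angular":[0,0,0],"fingers":0.4}

```text
t: 42.12
ee_pos: [0.599, 0.0717, 0.233]
eef_rot: [0.661, 0.751, 0.001, 0.001]
ft_force: [0.4, -0.2, 0.1]
grip_width: 0.0513
```

servo_tool:
  targets:
    - {"travel":[-0.25,-0.93,0],"angular":[0,0,0],"fingers":0.4}
    - {"travel":[-0.25,-0.93,0],"angular":[0,0,0],"fingers":0.4}
    - {"travel":[-0.25,-0.93,0],"angular":[0,0,0],"fingers":0.4}
    - {"travel":[-0.25,-0.93,0],"angular":[0,0,0],"fingers":0.4}
    - {"travel":[-0.25,-0.93,0],"angular":[0,0,0],"fingers":0.4}

```text
t: 42.75
ee_pos: [0.5483, -0.1155, 0.2315]
eef_rot: [0.661, 0.751, 0.0, 0.0]
ft_force: [0.4, -0.2, 0.2]
grip_width: 0.0516
```

servo_tool:
  targets:
    - {"travel":[-0.25,-0.93,0],"angular":[0,0,0],"fingers":0.4}
    - {"travel":[-0.25,-0.93,0],"angular":[0,0,0],"fingers":0.4}
    - {"travel":[-0.25,-0.93,0],"angular":[0,0,0],"fingers":0.4}
    - {"travel":[-0.25,-0.93,0],"angular":[0,0,0],"fingers":0.4}
    - {"travel":[-0.25,-0.93,0],"angular":[0,0,0],"fingers":0.4}

```text
t: 43.38
ee_pos: [0.4982, -0.3016, 0.2316]
eef_rot: [0.661, 0.751, 0.0, 0.0]
ft_force: [0.4, -0.2, -1.1]
grip_width: 0.0512
```

```bash
python3 - <<'E'
from m import *
run("5",("lens_red","lens_blue","lens_yellow","mark_yellow"),("top",))
print(get_obs()["ee_pos"])
E
```

```text
top lens_red 0.86 856 z 0.107 c 0.572 -0.2959 mean [ 0.5715 -0.2944] sz 0.012 0.051 4.4
top lens_blue 0.87 802 z 0.107 c 0.4981 -0.302 mean [ 0.4978 -0.3008] sz 0.012 0.051 7.1
top lens_yellow 0.91 679 z 0.117 c 0.5982 0.0701 mean [0.5972 0.0709] sz 0.012 0.048 6.5
top mark_yellow 0.65 268 z 0.015 c 0.5974 0.0712 mean [0.5851 0.0648] sz 0.061 0.062 7.6
[ 0.49869591 -0.30002779  0.23116083]
```

servo_tool:
  targets:
    - {"travel":[0,0,-0.6],"angular":[0,0,0],"fingers":0.4}
    - {"travel":[0,0,-0.9],"angular":[0,0,0],"fingers":0.4}
    - {"travel":[0,0,-0.8],"angular":[0,0,0],"fingers":0.4}
    - {"travel":[0,0,-0.6],"angular":[0,0,0],"fingers":0.4}
    - {"travel":[0,0,-0.4],"angular":[0,0,0],"fingers":0.4}

```text
t: 44.25
ee_pos: [0.4988, -0.2989, 0.098]
eef_rot: [0.66, 0.751, 0.0, -0.0]
ft_force: [0.6, 0.0, -0.7]
grip_width: 0.051
```

servo_tool:
  targets:
    - {"travel":[0,0,0],"angular":[0,0,0],"fingers":0.7}
    - {"travel":[0,0,0],"angular":[0,0,0],"fingers":0.85}
    - {"travel":[0,0,0],"angular":[0,0,0],"fingers":1}
    - {"travel":[0,0,0],"angular":[0,0,0],"fingers":1}
    - {"travel":[0,0,0],"angular":[0,0,0],"fingers":1}

```text
t: 44.88
ee_pos: [0.4991, -0.3004, 0.0997]
eef_rot: [0.661, 0.751, 0.0, 0.001]
ft_force: [-1.7, 1.4, 7.1]
grip_width: 0.0112
```

servo_tool:
  targets:
    - {"travel":[0,0,0.4],"angular":[0,0,0],"fingers":1}
    - {"travel":[0,0,0.7],"angular":[0,0,0],"fingers":1}
    - {"travel":[0,0,0.8],"angular":[0,0,0],"fingers":1}
    - {"travel":[0,0,0.8],"angular":[0,0,0],"fingers":1}
    - {"travel":[0,0,0.5],"angular":[0,0,0],"fingers":1}

```text
t: 45.5
ee_pos: [0.4989, -0.3005, 0.2286]
eef_rot: [0.661, 0.751, 0.0, 0.001]
ft_force: [-0.1, -0.0, -2.8]
grip_width: 0.011
```

servo_tool:
  targets:
    - {"travel":[0.275,0.5,0],"angular":[0,0,0],"fingers":1}
    - {"travel":[0.275,0.75,0],"angular":[0,0,0],"fingers":1}
    - {"travel":[0.275,0.85,0],"angular":[0,0,0],"fingers":1}
    - {"travel":[0.275,0.85,0],"angular":[0,0,0],"fingers":1}
    - {"travel":[0.275,0.85,0],"angular":[0,0,0],"fingers":1}

```text
t: 46.12
ee_pos: [0.5539, -0.1472, 0.227]
eef_rot: [0.661, 0.751, 0.0, 0.0]
ft_force: [0.9, -0.2, -2.7]
grip_width: 0.0112
```

servo_tool:
  targets:
    - {"travel":[0.275,0.85,0],"angular":[0,0,0],"fingers":1}
    - {"travel":[0.275,0.85,0],"angular":[0,0,0],"fingers":1}
    - {"travel":[0.275,0.85,0],"angular":[0,0,0],"fingers":1}
    - {"travel":[0.275,0.7,0],"angular":[0,0,0],"fingers":1}
    - {"travel":[0.275,0.45,0],"angular":[0,0,0],"fingers":1}

```text
t: 46.75
ee_pos: [0.609, 0.0009, 0.227]
eef_rot: [0.661, 0.751, 0.0, 0.0]
ft_force: [-0.2, -0.4, -1.5]
grip_width: 0.0111
```

servo_tool:
  targets:
    - {"travel":[0,0,-0.5],"angular":[0,0,0],"fingers":1}
    - {"travel":[0,0,-0.7],"angular":[0,0,0],"fingers":1}
    - {"travel":[0,0,-0.7],"angular":[0,0,0],"fingers":1}
    - {"travel":[0,0,-0.4],"angular":[0,0,0],"fingers":1}
    - {"travel":[0,0,-0.3],"angular":[0,0,0],"fingers":1}

```text
t: 47.38
ee_pos: [0.6088, -0.0006, 0.1221]
eef_rot: [0.661, 0.75, -0.0, -0.0]
ft_force: [-0.3, 0.3, -2.4]
grip_width: 0.0109
```

servo_tool:
  targets:
    - {"travel":[0,0,-0.15],"angular":[0,0,0],"fingers":1}
    - {"travel":[0,0,-0.1],"angular":[0,0,0],"fingers":1}
    - {"travel":[0,0,-0.05],"angular":[0,0,0],"fingers":1}
    - {"travel":[0,0,-0.03],"angular":[0,0,0],"fingers":1}
    - {"travel":[0,0,-0.02],"angular":[0,0,0],"fingers":1}

```text
t: 48.0
ee_pos: [0.6089, -0.0003, 0.1097]
eef_rot: [0.661, 0.751, 0.0, 0.0]
ft_force: [-5.8, 0.7, 16.1]
grip_width: 0.0111
```

servo_tool:
  targets:
    - {"travel":[0,0,0],"angular":[0,0,0],"fingers":0.8}
    - {"travel":[0,0,0],"angular":[0,0,0],"fingers":0.6}
    - {"travel":[0,0,0],"angular":[0,0,0],"fingers":0.45}
    - {"travel":[0,0,0],"angular":[0,0,0],"fingers":0.4}
    - {"travel":[0,0,0.25],"angular":[0,0,0],"fingers":0.4}

```text
t: 48.62
ee_pos: [0.6083, -0.0003, 0.1186]
eef_rot: [0.661, 0.751, -0.0, -0.001]
ft_force: [-1.4, -0.2, -0.3]
grip_width: 0.0513
```

servo_tool:
  targets:
    - {"travel":[0,0,0.4],"angular":[0,0,0],"fingers":0.4}
    - {"travel":[0,0,0.6],"angular":[0,0,0],"fingers":0.4}
    - {"travel":[0,0,0.7],"angular":[0,0,0],"fingers":0.4}
    - {"travel":[0,0,0.7],"angular":[0,0,0],"fingers":0.4}
    - {"travel":[0,0,0.4],"angular":[0,0,0],"fingers":0.4}

```text
t: 49.25
ee_pos: [0.609, -0.0004, 0.233]
eef_rot: [0.661, 0.751, 0.001, 0.001]
ft_force: [-0.1, -0.4, -0.3]
grip_width: 0.0511
```

servo_tool:
  targets:
    - {"travel":[-0.09,-0.736,0],"angular":[0,0,-0.03],"fingers":0.4}
    - {"travel":[-0.09,-0.736,0],"angular":[0,0,-0.03],"fingers":0.4}
    - {"travel":[-0.09,-0.736,0],"angular":[0,0,-0.03],"fingers":0.4}
    - {"travel":[-0.09,-0.736,0],"angular":[0,0,-0.03],"fingers":0.4}
    - {"travel":[-0.09,-0.736,0],"angular":[0,0,-0.03],"fingers":0.4}

```text
t: 49.88
ee_pos: [0.5905, -0.1485, 0.2315]
eef_rot: [0.669, 0.744, 0.0, 0.0]
ft_force: [0.2, -0.7, 1.3]
grip_width: 0.0511
```

servo_tool:
  targets:
    - {"travel":[-0.09,-0.736,0],"angular":[0,0,-0.03],"fingers":0.4}
    - {"travel":[-0.09,-0.736,0],"angular":[0,0,-0.03],"fingers":0.4}
    - {"travel":[-0.09,-0.736,0],"angular":[0,0,-0.03],"fingers":0.4}
    - {"travel":[-0.09,-0.736,0],"angular":[0,0,-0.03],"fingers":0.4}
    - {"travel":[-0.09,-0.736,0],"angular":[0,0,-0.03],"fingers":0.4}

```text
t: 50.5
ee_pos: [0.5725, -0.2957, 0.2315]
eef_rot: [0.676, 0.737, 0.0, 0.0]
ft_force: [0.4, 0.5, -0.7]
grip_width: 0.0518
```

servo_tool:
  targets:
    - {"travel":[0,0,-0.6],"angular":[0,0,0],"fingers":0.4}
    - {"travel":[0,0,-0.9],"angular":[0,0,0],"fingers":0.4}
    - {"travel":[0,0,-0.8],"angular":[0,0,0],"fingers":0.4}
    - {"travel":[0,0,-0.6],"angular":[0,0,0],"fingers":0.4}
    - {"travel":[0,0,-0.4],"angular":[0,0,0],"fingers":0.4}

```text
t: 51.12
ee_pos: [0.5726, -0.2947, 0.0983]
eef_rot: [0.676, 0.737, -0.0, -0.0]
ft_force: [-0.0, -0.8, 0.5]
grip_width: 0.0513
```

servo_tool:
  targets:
    - {"travel":[0,0,0],"angular":[0,0,0],"fingers":0.7}
    - {"travel":[0,0,0],"angular":[0,0,0],"fingers":0.85}
    - {"travel":[0,0,0],"angular":[0,0,0],"fingers":1}
    - {"travel":[0,0,0],"angular":[0,0,0],"fingers":1}
    - {"travel":[0,0,0],"angular":[0,0,0],"fingers":1}

```text
t: 51.75
ee_pos: [0.5731, -0.2951, 0.0999]
eef_rot: [0.676, 0.737, 0.0, 0.001]
ft_force: [-0.8, 0.2, 6.8]
grip_width: 0.0113
```

servo_tool:
  targets:
    - {"travel":[0,0,0.4],"angular":[0,0,0],"fingers":1}
    - {"travel":[0,0,0.7],"angular":[0,0,0],"fingers":1}
    - {"travel":[0,0,0.8],"angular":[0,0,0],"fingers":1}
    - {"travel":[0,0,0.8],"angular":[0,0,0],"fingers":1}
    - {"travel":[0,0,0.5],"angular":[0,0,0],"fingers":1}

```text
t: 52.38
ee_pos: [0.5729, -0.2948, 0.2295]
eef_rot: [0.676, 0.737, 0.0, 0.001]
ft_force: [0.4, 0.1, -2.6]
grip_width: 0.011
```

servo_tool:
  targets:
    - {"travel":[0.1125,0.4,0],"angular":[0,0,0.03],"fingers":1}
    - {"travel":[0.1125,0.6,0],"angular":[0,0,0.03],"fingers":1}
    - {"travel":[0.1125,0.65,0],"angular":[0,0,0.03],"fingers":1}
    - {"travel":[0.1125,0.65,0],"angular":[0,0,0.03],"fingers":1}
    - {"travel":[0.1125,0.65,0],"angular":[0,0,0.03],"fingers":1}

```text
t: 53.0
ee_pos: [0.5949, -0.174, 0.2259]
eef_rot: [0.668, 0.744, -0.0, -0.001]
ft_force: [1.1, -0.2, -2.8]
grip_width: 0.0116
```

servo_tool:
  targets:
    - {"travel":[0.1125,0.65,0],"angular":[0,0,0.03],"fingers":1}
    - {"travel":[0.1125,0.65,0],"angular":[0,0,0.03],"fingers":1}
    - {"travel":[0.1125,0.6,0],"angular":[0,0,0.03],"fingers":1}
    - {"travel":[0.1125,0.45,0],"angular":[0,0,0.03],"fingers":1}
    - {"travel":[0.1125,0.3,0],"angular":[0,0,0.03],"fingers":1}

```text
t: 53.62
ee_pos: [0.6176, -0.0691, 0.2264]
eef_rot: [0.66, 0.751, -0.0, -0.0]
ft_force: [-0.3, -0.1, -3.2]
grip_width: 0.0114
```

servo_tool:
  targets:
    - {"travel":[0,0,-0.5],"angular":[0,0,0],"fingers":1}
    - {"travel":[0,0,-0.7],"angular":[0,0,0],"fingers":1}
    - {"travel":[0,0,-0.7],"angular":[0,0,0],"fingers":1}
    - {"travel":[0,0,-0.4],"angular":[0,0,0],"fingers":1}
    - {"travel":[0,0,-0.3],"angular":[0,0,0],"fingers":1}

```text
t: 54.25
ee_pos: [0.6176, -0.0706, 0.1219]
eef_rot: [0.661, 0.751, -0.0, -0.0]
ft_force: [-0.2, -0.2, -1.9]
grip_width: 0.0112
```

servo_tool:
  targets:
    - {"travel":[0,0,-0.15],"angular":[0,0,0],"fingers":1}
    - {"travel":[0,0,-0.1],"angular":[0,0,0],"fingers":1}
    - {"travel":[0,0,-0.05],"angular":[0,0,0],"fingers":1}
    - {"travel":[0,0,-0.03],"angular":[0,0,0],"fingers":1}
    - {"travel":[0,0,-0.02],"angular":[0,0,0],"fingers":1}

```text
t: 54.88
ee_pos: [0.6179, -0.0708, 0.1099]
eef_rot: [0.661, 0.751, 0.0, 0.001]
ft_force: [-6.3, 1.7, 16.2]
grip_width: 0.0111
```

Release, raise, move clear over the mat and check.

servo_tool:
  targets:
    - {"travel":[0,0,0],"angular":[0,0,0],"fingers":0.8}
    - {"travel":[0,0,0],"angular":[0,0,0],"fingers":0.6}
    - {"travel":[0,0,0],"angular":[0,0,0],"fingers":0.45}
    - {"travel":[0,0,0],"angular":[0,0,0],"fingers":0.4}
    - {"travel":[0,0,0.25],"angular":[0,0,0],"fingers":0.4}

```text
t: 55.5
ee_pos: [0.6173, -0.0706, 0.1186]
eef_rot: [0.661, 0.751, -0.0, -0.001]
ft_force: [0.4, 0.3, -0.2]
grip_width: 0.0514
```

servo_tool:
  targets:
    - {"travel":[0,0,0.4],"angular":[0,0,0],"fingers":0.4}
    - {"travel":[0,0,0.6],"angular":[0,0,0],"fingers":0.4}
    - {"travel":[0,0,0.7],"angular":[0,0,0],"fingers":0.4}
    - {"travel":[0,0,0.7],"angular":[0,0,0],"fingers":0.4}
    - {"travel":[0,0,0.4],"angular":[0,0,0],"fingers":0.4}

```text
t: 56.12
ee_pos: [0.618, -0.0708, 0.233]
eef_rot: [0.661, 0.751, 0.0, 0.001]
ft_force: [0.3, -0.2, -0.2]
grip_width: 0.0509
```

servo_tool:
  targets:
    - {"travel":[-0.4,-0.6,0],"angular":[0,0,0],"fingers":0.4}
    - {"travel":[-0.4,-0.6,0],"angular":[0,0,0],"fingers":0.4}
    - {"travel":[-0.4,-0.6,0],"angular":[0,0,0],"fingers":0.4}
    - {"travel":[-0.4,-0.6,0],"angular":[0,0,0],"fingers":0.4}
    - {"travel":[-0.4,-0.6,0],"angular":[0,0,0],"fingers":0.4}

```text
t: 56.75
ee_pos: [0.5371, -0.1915, 0.2315]
eef_rot: [0.661, 0.751, 0.0, 0.0]
ft_force: [0.4, 0.2, -0.2]
grip_width: 0.051
```

servo_tool:
  targets:
    - {"travel":[-0.5,-0.6,0],"angular":[0,0,0],"fingers":0.4}
    - {"travel":[-0.5,-0.6,0],"angular":[0,0,0],"fingers":0.4}
    - {"travel":[-0.5,-0.6,0],"angular":[0,0,0],"fingers":0.4}
    - {"travel":[-0.5,-0.6,0],"angular":[0,0,0],"fingers":0.4}
    - {"travel":[-0.5,-0.6,0],"angular":[0,0,0],"fingers":0.4}

```text
t: 57.38
ee_pos: [0.437, -0.3115, 0.2315]
eef_rot: [0.661, 0.751, -0.0, 0.0]
ft_force: [0.3, -0.8, 0.1]
grip_width: 0.0511
```

```bash
python3 - <<'E'
from m import *
run("6",("block","lens_red","lens_blue","lens_yellow","mark_red","mark_blue","mark_yellow","panel","mug"))
o=get_obs();print(o["ee_pos"],o["t"],abs(o["joint_vel"]).max())
E
```

```text
top block 0.73 1199 z 0.034 c 0.2561 0.2678 mean [0.2572 0.2668] sz 0.11 0.034 78.8
top block 0.56 1199 z 0.048 c 0.4829 0.3112 mean [0.4826 0.31  ] sz 0.11 0.033 6.3
top lens_red 0.97 797 z 0.117 c 0.6174 -0.0719 mean [ 0.6168 -0.0717] sz 0.013 0.05 6.9
top lens_blue 0.68 698 z 0.117 c 0.6081 -0.0021 mean [ 0.6077 -0.0024] sz 0.013 0.049 8.7
top lens_yellow 0.69 721 z 0.117 c 0.5986 0.0699 mean [0.5979 0.0697] sz 0.012 0.049 7.5
top mark_red 0.83 276 z 0.015 c 0.6168 -0.0715 mean [ 0.6049 -0.0658] sz 0.061 0.062 7.5
top mark_blue 0.86 285 z 0.014 c 0.6041 -0.0011 mean [0.591  0.0024] sz 0.057 0.063 4.5
top mark_yellow 0.6 307 z 0.015 c 0.5965 0.072 mean [0.5842 0.0661] sz 0.061 0.064 8.0
top panel 0.27 267 z 0.015 c 0.6154 -0.0716 mean [ 0.6019 -0.0652] sz 0.06 0.061 7.3
top mug 0.91 1489 z 0.088 c 0.424 -0.0178 mean [ 0.4267 -0.0179] sz 0.074 0.074 54.2
scene block 0.64 1015 z 0.037 c 0.2587 0.2704 mean [0.2619 0.2744] sz 0.113 0.036 78.4
scene block 0.59 1185 z 0.051 c 0.4862 0.3152 mean [0.4897 0.317 ] sz 0.111 0.033 5.3
scene block 0.55 921 z 0.047 c 0.2623 -0.2591 mean [ 0.2629 -0.255 ] sz 0.051 0.14 59.3
scene lens_red 0.9 769 z 0.118 c 0.6198 -0.0701 mean [ 0.6212 -0.0661] sz 0.015 0.053 7.0
scene lens_yellow 0.85 902 z 0.117 c 0.6013 0.0747 mean [0.6025 0.0765] sz 0.014 0.05 6.9
scene mark_blue 0.46 141 z 0.018 c 0.625 0.0139 mean [0.6218 0.0151] sz 0.046 0.078 50.0
scene mark_yellow 0.51 171 z 0.017 c 0.6086 0.0885 mean [0.6083 0.0904] sz 0.05 0.078 58.8
scene panel 0.74 4753 z 0.018 c 0.4843 0.3139 mean [0.4996 0.3237] sz 0.243 0.121 6.6
scene mug 0.95 1522 z 0.089 c 0.4267 -0.0161 mean [ 0.4271 -0.0137] sz 0.083 0.073 53.9
[ 0.43766844 -0.31071053  0.23074394] 58.375 0.0011602535744049713
```

View pics/top6.png

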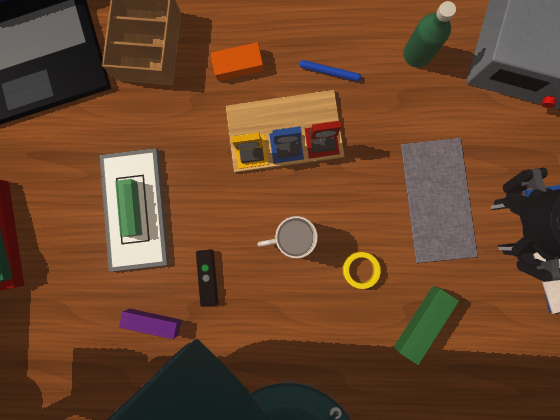

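View pics/scene6.png

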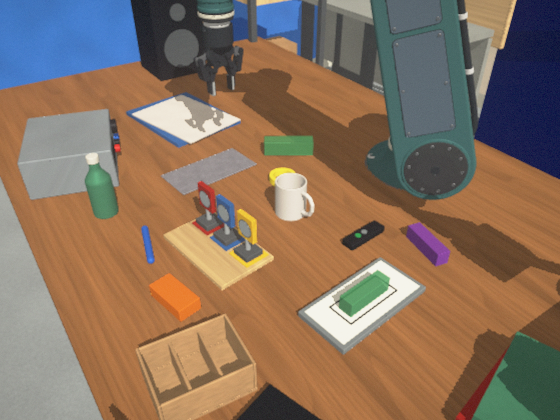

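The holders stand on their own marks at (250,150), (288,145) and (323,140) in the top view. The block is inside the outline at (129,208), the mug has not moved and the arm is clear. I hand the job in.

```bash
python3 -c "
from station import *
print(job_done())"
```

```text
the job is handed in; nothing more can be done
None
```

The job is done and handed in at about 58 s of the 141 s allowed; no verdict was reported. I stood the red, blue and yellow holders on the mat, then laid the green block on the panel. Only after that did I put each holder back on its own mark, in the order yellow, blue, red.

**Holders:** In the last top view each holder is within about 2 mm of its mark's centre, as measured while the marks were empty. They are square to the marks within about 3°.

**Block:** It lies within about 1 mm of the outline's centre and aligned within about 1°.

**Mug and arm:** The mug has not moved, everything stands let go, and the arm is parked clear above the table beside the mat.

**Disagreements:**
- The scene camera reads 2 to 5 mm farther in x and y than the top camera throughout. I relied on the top camera because it matched the known tool positions to about 1 mm.
- With the holder standing on it, the blue mark measured about 4 mm off in x. I used its empty-mark reading instead.
- In the last scene picture the network missed the blue holder, but it is plainly visible standing there.
- Setting yellow on the mat pressed it down with 37 N at the wrist. The wrist limit is 120 N, and later placings stayed under 17 N.

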